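# Put the block of screw vials back in its row

### The arm

A 6-joint arm with a two-finger parallel gripper is mounted at the origin on the work surface. World frame = base frame: x ahead of the robot, y to its left, z up, the work surface at z = 0. Lengths are in mm, angles in degrees, forces in N, time in s.
With the tool pointing down it reaches from about 350 to 850 mm from the base axis. Payload 8.1 kg.
Tool frame: the origin (TCP) lies on the centre line of the jaws, within the pads' length; the fingertips stand 14 mm ahead of it and the grasp point (between the pads) lies 5 mm behind it; z points along the fingers, y is the line along which they close (so a half turn about z gives the same grasp; the last joint's range is limited). The gripper opens to 85 mm and grips with 20 to 120 N. Pads are 22 mm wide; open, the fingers measure 114 mm over their backs; the gripper's body (76 mm by 85 mm) begins 54 mm behind the grasp point. The pads swing forward as they close: fully open they stand 13 mm farther back than shut.
Start: joints at [-77.487, 7.471, 85.268, -0, 87.261, -4.893], TCP at [179.509, -572.522, 245.292] pointing down, gripper open.
Joint ranges: [-169.43, 169.43], [-51.17, 129.36], [1.28, 143.12], [-76.62, 256.62], [0, 156.53], [-152.29, 152.29]. Speed limits (degrees/s): [136.94, 136.94, 159.86, 180, 180, 180].

### API

Orientations are given as [roll, pitch, yaw] about the fixed x, y, z axes, in that order (R = Rz(yaw) Ry(pitch) Rx(roll)).
In Python, from bench import sense, snapshot, camera_info, hand_in gives the robot as it stands. The module is installed in compiled form; this text tells all that it offers.
- The arm moves only by the tool apply_moves, never from a script. Its argument "deltas" is a list of rows, each a list of 7 numbers: the shift along the tool's x, y, z scaled (see below), then the turn, a rotation vector about the tool's x, y, z scaled (see below), then the opening, from 0 (shut) to 1 (fully open). In form: [[dx, dy, dz, ax, ay, az, claw], ...]. A call has 1 to 8 rows; each row shifts and turns the commanded pose from where the row before left it, along the tool's axes as they then stand; what a row does not reach is not made up. The controller multiplies each number of a shift by 0.03 m and each number of a turn by 0.08 rad. A row lasts 1/8 s, in which the tool goes at most 62.5 mm and 10.7 degrees, less where a joint would pass 70% of its speed; a pose out of reach is approached as far as the arm can. A call with a number of a shift or a turn outside -1 to 1 is refused whole. A call with a gripper value outside its range is refused whole. The fingers move at their own pace and stop on an object; "grip_force" is the grip in N (left out, the last holds). Time passes only in rows, so rows that do not move let the fingers close. It gives the time, the measured TCP pose, the force, the opening and the grip force at its end, in the units of the state.
- sense(): the state, without advancing time (a new reading comes with each control period).
- snapshot(name): name is "side" or "top"; returns the picture (420x560x3 uint8, red, green, blue); there is no depth.
- camera_info(name): a dict with "vertical_fov" (degrees; the focal length in pixels is half the picture's height over the tangent of half this angle, whatever the lens; pixels are square), "cx", "cy" (the principal point, pixels), "k1" (the pictures are not rectified: a ray, as slopes to the right and down, at radius r is drawn at 1 + k1 r^2 times it, then the intrinsics apply), "origin" and "rotation" of the camera in the world. Camera axes: x right, y up, looking along -z (the intrinsics and any distortion apply to the point x, -y, -z); pixel columns grow to the right and rows downward; lengths in mm; the calibration is good to about 2 mm. A picture is of the moment at which its call begins. camera_info takes no time and is no camera call.
- hand_in(): hands the job in; it is judged then, once.
The state is a dict: "time": time; "joint_pos": joint angles; "qd": joint speeds; "joint_efforts": joint torques, N m; "tool_pos": TCP position; "tcp_rot": TCP orientation; "ft_force": force on the tool from outside, world axes, zero at the start; "wrist_torque": the same for the moment, N m; "finger_gap": finger opening in mm; "grip_force": force on a finger pad.
Only numpy, scipy, OpenCV 4.12 (cv2) and the standard library are available. Lean on these libraries where they do the work, as an engineer would, in place of code of your own. Each camera call takes 0.05 s, during which the arm holds its last target. There are 200 camera calls.

### The job

The loose oak block with two screw vials was left with both flip caps open, and one cap of the three-vial block in the row is open too: press them all shut, the loose block's before you move it so that no screws spill. Then, keeping it upright, take the loose block out from between the wax tin and the tape measure and put it back in the gap of the row, thumb tabs to the front as on the three-vial block, butted up tight against that block's end with their front faces in line. Last, flick the cap of its fatter vial fully up, at least about upright, for use, and leave every other cap shut, the block tight in its place and everything else on the bench where it is.

Things in the scene. Friction and masses are not known exactly. Their poses are not given: they have to be found in the camera images.
- screw_block: Loose oak block, 54 deep (x) x 68 long (y) x 50 high, 0.6 kg; origin at the centre of its underside, x from its front (tabs) to its back (hinges), z up. Two clear vials rise from it, rims at height 70, top with caps shut 77: fat one 30 diameter, axis at x 2, y 16; slim one 22 diameter, x 2, y -18. The wax tin and tape measure hem it in at front and back; its two ends are free.
- cap_fat (a joint): Flip cap of the fat vial: 0 shut, grows as it opens, stop at 2.1 rad. A disc 32 diameter, 7 thick, hinged along the block's y at x 19, height 70; a thumb tab 10 wide, 5 thick (height 71 to 76 when shut) sticks out 11 to the front, tip at x -25, y 16. The hinge is stiff: the cap stays at any angle; about 0.5 N at the tab moves it.
- cap_slim (a joint): Flip cap of the slim vial: the same with a disc of 24 diameter, hinge at x +15, tab tip at x -21, at y -18; needs about 0.6 N at the tab.
- cap_fat_tab (a point): Tip of the fat vial's thumb tab (middle of its thickness); moves with the cap.
- cap_slim_tab (a point): Tip of the slim vial's thumb tab; moves with the cap.
- tube_block: Three-vial block of the row, screwed down: oak, 54 deep (x) x 100 long (y) x 50 high, three slim vials like the loose block's along y at -32, 0, 32, top at 77 with caps shut. Origin at the centre of its underside, x from its front (tabs) to its back. The gap to fill lies at one of its ends (+y or -y), between it and the bit block.
- cap_a (a joint): Flip cap of the three-vial block at y +32, starts open; 0 = shut. Size, hinge and tab as cap_slim (hinge at x 15, height 70).
- cap_b (a joint): Flip cap of the three-vial block at y 0, starts shut; 0 = shut.
- cap_c (a joint): Flip cap of the three-vial block at y -32, starts shut; 0 = shut.
- bit_block: Block of screwdriver bits ending the row, screwed down: oak, 54 deep (x) x 100 long (y) x 50 high, bits up to height 74; origin at the centre of its underside. In line with the three-vial block, 90 mm between their ends: too narrow to hold the loose block by its ends there. The bench is clear for 150 mm before the gap.
- wax_tin: Round tin, 80 diameter, 58 high, origin at the centre of its underside; bystander, 5 to 10 mm before the loose block's front face (too near for a finger).
- tape_measure: Tape measure standing on edge, 44 (x) x 74 (y) x 63 high, origin at the centre of its underside; bystander, 5 to 10 mm behind the loose block's back face (too near for a finger).
- glue_bottle: Glue bottle, 58 diameter, 170 high, origin at its foot; bystander.
- chisel_wide: Chisel with a 24 mm blade lying along its x, 270 long, 30 high; bystander.
- chisel_narrow: Chisel with a 12 mm blade lying along its x, 270 long, 30 high; bystander.
- cork_block: Cork sanding block, 110 x 62 x 34 high; bystander.
- screw_block_front (a point): Middle of the loose block's front face, at x -27, height 25 of its frame.
There are look-alikes about, which are no part of the job. What is shaped like the tube_block but red is not meant.

How it is judged:
By the outcome, as a careful person would: the job done as asked, in the order asked, and still so for the second after the job is handed in, with the robot touching nothing.
It also fails if it takes over 72 s, if anything falls off the work surface, if the arm or the gripper's body presses on something with over 40 N, if the wrist force passes 120 N, or if a joint passes its speed limit or range.

## Working session

There is one attempt and no reset: what is moved stays moved. The work goes in short steps, Python scripts to look and compute and a tool call to move; the robot and the scene stay as the last step left them, time stands still between calls to the robot, and variables do not carry over. Pictures are saved under pics/ and viewed, at most 10 in all, crops included, and the job is handed in when it is done.

Besides the shell and the picture viewer there is one more tool, called after "Request:" as a command line: name --pt "numbers of a row" for each row, then --argument value for the rest. apply_moves: Moves the arm, as the interface text tells. Its arguments: {"type":"object","properties":{"deltas":{"type":"array"},"grip_force":{"type":"number"}},"required":["deltas"]}

```bash
mkdir -p pics; python3 - <<'E'
from bench import *
import cv2
for n in("top","side"):
    cv2.imwrite(f"pics/{n}0.png",cv2.resize(snapshot(n)[:,:,::-1],(800,600),interpolation=cv2.INTER_CUBIC)); print(camera_info(n))
print(sense())
E
```

```text
{'vertical_fov': 51.40752537232381, 'cx': 276.5129352349832, 'cy': 212.14577101791096, 'k1': -0.045489083433078274, 'origin': array([ 392.07480951,   50.9829648 , 1184.28173   ]), 'rotation': array([  8.32335403,  -0.45520298, -89.54982778])}
{'vertical_fov': 42.287204876727735, 'cx': 282.7427478978561, 'cy': 204.6624965712848, 'k1': -0.12899981564585988, 'origin': array([-301.3864121 ,  811.04652213, 1010.50678008]), 'rotation': array([  50.63560183,   -1.12440438, -130.82659108])}
{'time': 0.1, 'joint_pos': array([-7.74852484e+01,  7.51071489e+00,  8.53233590e+01, -6.39126624e-04,
        8.72639168e+01, -4.89362128e+00]), 'qd': array([ 0.00308933, -0.17258008, -0.1678086 ,  0.03845627, -0.04870326,
        0.120667  ]), 'joint_efforts': array([ 1.78765324e-03, -5.70946276e+01, -5.01942945e+01, -9.59006093e-05,
        7.99911650e-03,  3.25895513e-06]), 'tool_pos': array([ 179.41420509, -572.03712138,  244.34696544]), 'tcp_rot': array([-1.79902312e+02, -7.72316674e-03,  1.74083973e+01]), 'ft_force': array([ 0.12484204, -0.33781292, -0.35454977]), 'wrist_torque': array([-0.04527616, -0.00295899,  0.00491253]), 'grip_force': 0.0, 'finger_gap': 85.4747839644862}
```

View pics/top0.png

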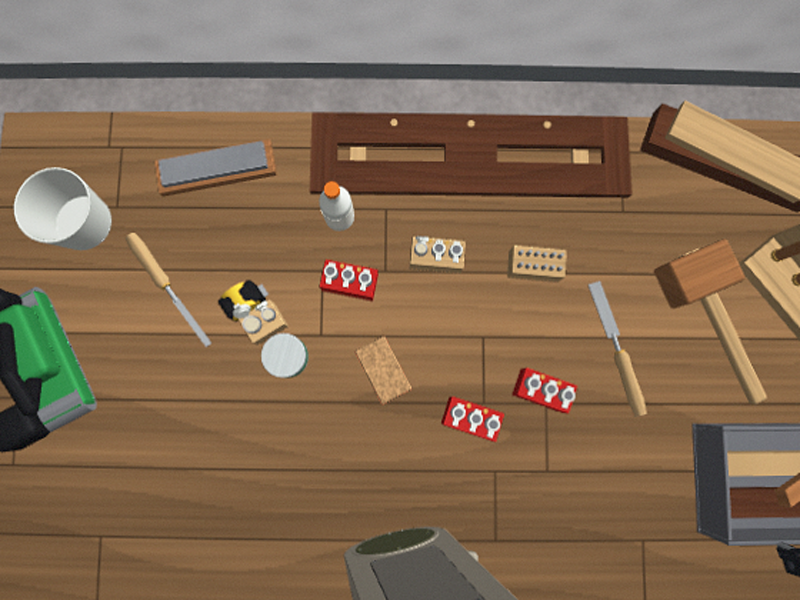

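View pics/side0.png

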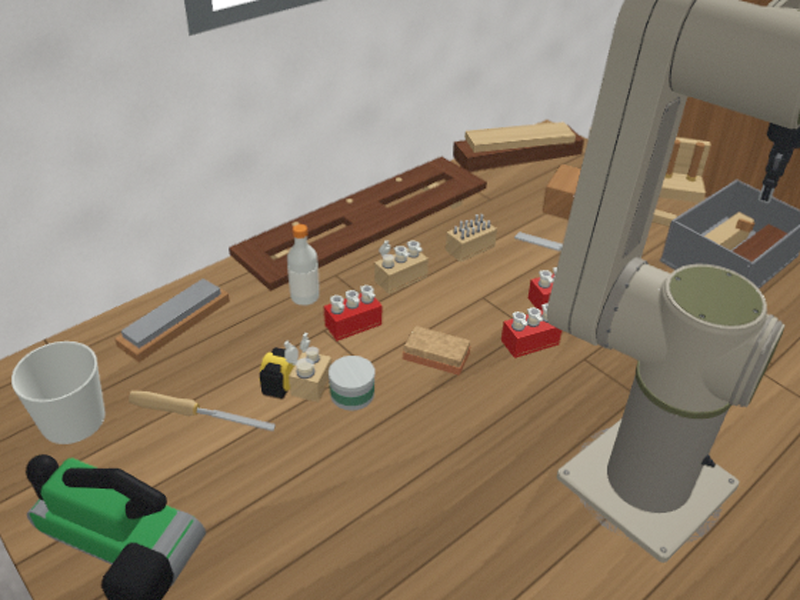

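The top view shows the tube block at (438,252), bit block at (539,262), loose block at (264,320) between the tape (243,298) and the tin (284,355). The glue bottle is at (337,205). Both views are shown at 800x600, which is native/0.7. Next I'll zoom in.

```bash
cat > h.py <<'E'
import numpy as np, cv2
from bench import *
from scipy.spatial.transform import Rotation as R
def cam(n):
    c=camera_info(n); f=210/np.tan(np.radians(c['vertical_fov']/2))
    return c,f,R.from_euler('xyz',c['rotation'],degrees=True).as_matrix()
def ray(n,p):
    c,f,M=cam(n); K=np.array([[f,0,c['cx']],[0,f,c['cy']],[0,0,1.]])
    u=cv2.undistortPoints(np.array([[p]],float),K,np.array([c['k1'],0,0,0,0]))[0,0]
    # exact inverse of the radial model
    d=(np.array(p,float)-[c['cx'],c['cy']])/f; s=d.copy()
    for _ in range(50): s=d/(1+c['k1']*s@s)
    v=M@[s[0],-s[1],-1]; return c['origin'],v/np.linalg.norm(v)
def onz(n,p,z):
    o,v=ray(n,p); return o+v*(z-o[2])/v[2]
def proj(n,P):
    c,f,M=cam(n); q=M.T@(np.array(P,float)-c['origin']); s=np.array([q[0],-q[1]])/-q[2]
    return s*(1+c['k1']*s@s)*f+[c['cx'],c['cy']]
def two(p,q):
    o1,v1=ray('top',p); o2,v2=ray('side',q)
    t=np.linalg.lstsq(np.c_[v1,-v2],o2-o1,rcond=None)[0]
    a,b=o1+t[0]*v1,o2+t[1]*v2; return (a+b)/2,np.linalg.norm(a-b)
def crop(im,x,y,w,h,s):
    return cv2.resize(im[y:y+h,x:x+w],None,fx=s,fy=s,interpolation=cv2.INTER_CUBIC)
E
python3 - <<'E'
from h import *
t=snapshot('top')[:,:,::-1]; s=snapshot('side')[:,:,::-1]
np.save('t0.npy',t);np.save('s0.npy',s)
a=crop(t,150,185,72,84,7); b=crop(s,180,225,90,66,7)
im=np.zeros((600,800,3),np.uint8)
# 2x2: loose block top, side ; row top, row side
im[:300,:400]=cv2.resize(t[190:190+60,148:148+80],(400,300),interpolation=cv2.INTER_CUBIC)
im[:300,400:]=cv2.resize(s[225:285,180:260],(400,300),interpolation=cv2.INTER_CUBIC)
im[300:,:400]=cv2.resize(t[150:240,280:400],(400,300),interpolation=cv2.INTER_CUBIC)
im[300:,400:]=cv2.resize(s[140:230,240:360],(400,300),interpolation=cv2.INTER_CUBIC)
cv2.imwrite('pics/z0.png',im)
E
```

```text
(no output)
```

View pics/z0.png

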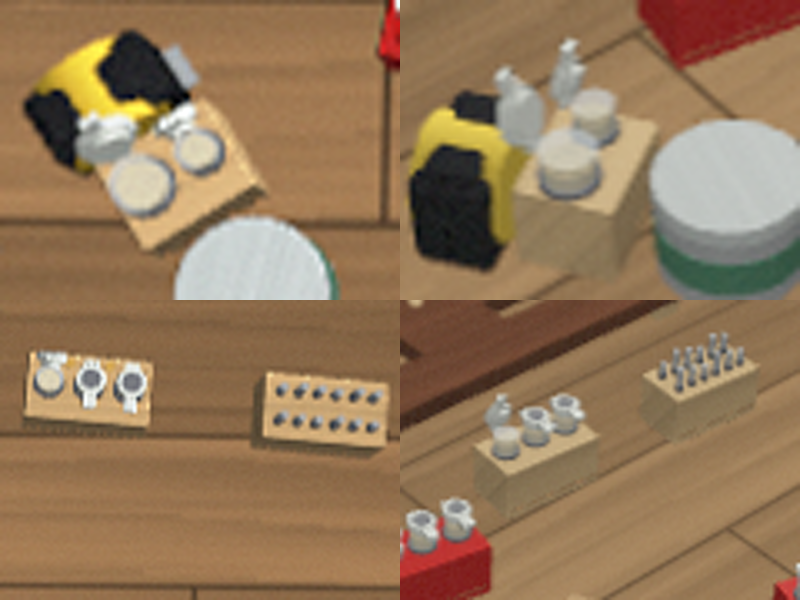

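The crop shows the loose block's caps standing open, leaning toward the tape. Its rims are at about crop px (140,184) for the fat one and (199,151) for the slim one. On the tube block the left cap (a) is open, and the gap is on its right (−y) side. Now I'll measure.

```bash
python3 - <<'E'
from h import *
t=np.load('t0.npy');s=np.load('s0.npy')
A=lambda x,y:(148+x/5-.5+.1,190+y/5-.4)
B=lambda x,y:(180+(x-400)/5-.4,225+y/5-.4)
k=10/3
C=lambda x,y:(280+x/k-.35,150+(y-300)/k-.35)
D=lambda x,y:(240+(x-400)/k-.35,140+(y-300)/k-.35)
r=lambda v:np.round(v,1)
print('fat rim',r(onz('top',A(140,182),70)),r(onz('side',B(569,153),70)),two(A(140,182),B(569,153)))
print('slim rim',r(onz('top',A(199,150),70)),r(onz('side',B(595,103),70)))
for n,p in dict(BR=(268,190),F=(150,248),BL=(96,165),B=(205,95)).items(): print(n,r(onz('top',A(*p),50)))
for n,p in dict(BR=(659,122),F=(618,210),BL=(515,190)).items(): print('side',n,r(onz('side',B(*p),50)))
print('a rim',r(onz('top',C(49,379),70)),r(onz('side',D(506,437),70)))
print('b',r(onz('top',C(91,379),77)),'c',r(onz('top',C(131,381),77)))
print('b',r(onz('side',D(535,418),77)),'c',r(onz('side',D(563,404),77)))
for n,p in dict(BL=(29,352),BR=(154,361),FR=(150,420),FL=(25,410)).items(): print('tube',n,r(onz('top',C(*p),50)))
for n,p in dict(BL=(266,374),BR=(387,381),FR=(385,440),FL=(262,433)).items(): print('bit',n,r(onz('top',C(*p),50)))
for n,p in dict(BR=(597,434),FR=(508,484),FL=(476,452)).items(): print('side tube',n,r(onz('side',D(*p),50)))
print('tabs fat',two(A(105,115),B(503,75)),'slim',two(A(180,112),B(570,45)),'a',two(C(45,355),D(495,402)))
hsv=cv2.cvtColor(t,cv2.COLOR_BGR2HSV)
for p in [(310,175+1),(300,173),(188,232),(180,236),(320,160+27),(300,185)]: print(p,hsv[p[1],p[0]])
E
```

```text
fat rim [516.8 302.6  70. ] [514.5 306.4  70. ] (array([517.66730337, 303.90673859,  65.80177195]), np.float64(1.0344812811195212))
slim rim [533.7 272.8  70. ] [535.3 275.8  70. ]
BR [515.5 239.8  50. ]
F [484.5 300.5  50. ]
BL [527.8 330.6  50. ]
B [565.4 274.7  50. ]
side BR [521.1 247.6  50. ]
side F [484.2 300.1  50. ]
side BL [527.6 331.4  50. ]
a rim [658.2  -2.5  70. ] [657.2   1.5  70. ]
b [656.9 -34.9  77. ] c [655.6 -66.2  77. ]
b [655.3 -29.7  77. ] c [655.5 -62.4  77. ]
tube BL [685.   12.6  50. ]
tube BR [678.6 -87.6  50. ]
tube FR [630.4 -84.   50. ]
tube FL [637.5  15.7  50. ]
bit BL [ 669.  -177.6   50. ]
bit BR [ 664.3 -275.2   50. ]
bit FR [ 616.1 -272.    50. ]
bit FL [ 620.7 -173.4   50. ]
side tube BR [629.9 -81.1  50. ]
side tube FR [625.2  25.9  50. ]
side tube FL [677.5  18.6  50. ]
tabs fat (array([548.64159174, 316.14719543, 102.52035229]), np.float64(5.108641192967503)) slim (array([549.63264545, 277.70438444,  99.9451815 ]), np.float64(1.624411506680482)) a (array([670.19063979,   2.48166132, 100.40012393]), np.float64(1.1727927514298513))
(310, 176) [ 73   8 220]
(300, 173) [ 17 112 207]
(188, 232) [ 17 107 207]
(180, 236) [ 17 106 223]
(320, 187) [ 17 112 187]
(300, 185) [ 17 107 191]
```

```bash
cat >> h.py <<'E'
def plan(x,y,z,yaw,tilt=0,n=None):
    """per-row move (repeat n times) from the measured pose; rotation is split evenly, shift in axes at each row"""
    s=sense(); R0=R.from_euler('xyz',s['tcp_rot'],degrees=True)
    R1=R.from_euler('z',yaw,degrees=True)*R.from_euler('y',tilt,degrees=True)*R.from_euler('x',180,degrees=True)
    d=np.array([x,y,z])-s['tool_pos']; w=(R0.inv()*R1).as_rotvec()/.08
    d0=R0.inv().apply(d)/30; N=n or int(np.ceil(max(abs(w).max(),abs(d0).max(),.01)))
    for i in range(N):
        Ri=R0*R.from_rotvec(w*.08*i/N); print(np.round(np.r_[Ri.inv().apply(d)/30/N,w/N],2).tolist())
def st():
    s=sense(); print('t',round(s['time'],2),'pos',np.round(s['tool_pos'],1),'rot',np.round(s['tcp_rot'],1),'F',np.round(s['ft_force'],1),'gap',round(s['finger_gap'],1),'grip',round(s['grip_force'],1))
E
python3 - <<'E'
from h import *
plan(710,-4,150,-4.1)
print(onz('top',(.7*333,.7*190),165))
E
```

```text
[0.98, -0.56, 0.14, -0.0, 0.0, 0.2]
[0.97, -0.57, 0.14, -0.0, 0.0, 0.2]
[0.96, -0.59, 0.14, -0.0, 0.0, 0.2]
[0.95, -0.6, 0.14, -0.0, 0.0, 0.2]
[0.94, -0.62, 0.14, -0.0, 0.0, 0.2]
[0.93, -0.63, 0.14, -0.0, 0.0, 0.2]
[0.92, -0.65, 0.14, -0.0, 0.0, 0.2]
[0.91, -0.66, 0.14, -0.0, 0.0, 0.2]
[0.9, -0.68, 0.14, -0.0, 0.0, 0.2]
[0.89, -0.69, 0.14, -0.0, 0.0, 0.2]
[0.88, -0.71, 0.14, -0.0, 0.0, 0.2]
[0.87, -0.72, 0.14, -0.0, 0.0, 0.2]
[0.85, -0.74, 0.14, -0.0, 0.0, 0.2]
[0.84, -0.75, 0.14, -0.0, 0.0, 0.2]
[0.83, -0.76, 0.14, -0.0, 0.0, 0.2]
[0.82, -0.78, 0.14, -0.0, 0.0, 0.2]
[0.8, -0.79, 0.14, -0.0, 0.0, 0.2]
[0.79, -0.8, 0.14, -0.0, 0.0, 0.2]
[0.78, -0.82, 0.14, -0.0, 0.0, 0.2]
[0.76, -0.83, 0.14, -0.0, 0.0, 0.2]
[0.75, -0.84, 0.14, -0.0, 0.0, 0.2]
[0.74, -0.85, 0.14, -0.0, 0.0, 0.2]
[0.72, -0.86, 0.14, -0.0, 0.0, 0.2]
[734.55785381 151.01213448 165.        ]
```

Request:
apply_moves --pt "0.98 -0.56 0.14 0 0 0.2 0" --pt "0.97 -0.57 0.14 0 0 0.2 0" --pt "0.96 -0.59 0.14 0 0 0.2 0" --pt "0.95 -0.6 0.14 0 0 0.2 0" --pt "0.94 -0.62 0.14 0 0 0.2 0" --pt "0.93 -0.63 0.14 0 0 0.2 0" --pt "0.92 -0.65 0.14 0 0 0.2 0" --pt "0.91 -0.66 0.14 0 0 0.2 0"

```text
time: 1.2
tool_pos: [364.2, -373.9, 211.4]
tcp_rot: [-180.0, 0.0, 10.0]
ft_force: [1.0, -0.5, 0.6]
finger_gap: -0.2
grip_force: 0.0
```

Request:
apply_moves --pt "0.9 -0.68 0.14 0 0 0.2 0" --pt "0.89 -0.69 0.14 0 0 0.2 0" --pt "0.88 -0.71 0.14 0 0 0.2 0" --pt "0.87 -0.72 0.14 0 0 0.2 0" --pt "0.85 -0.74 0.14 0 0 0.2 0" --pt "0.84 -0.75 0.14 0 0 0.2 0" --pt "0.83 -0.76 0.14 0 0 0.2 0" --pt "0.82 -0.78 0.14 0 0 0.2 0"

```text
time: 2.2
tool_pos: [548.3, -175.5, 177.8]
tcp_rot: [-180.0, 0.0, 2.7]
ft_force: [0.1, -0.2, 0.7]
finger_gap: -0.2
grip_force: 0.0
```

Request:
apply_moves --pt "0.8 -0.79 0.14 0 0 0.2 0" --pt "0.79 -0.8 0.14 0 0 0.2 0" --pt "0.78 -0.82 0.14 0 0 0.2 0" --pt "0.76 -0.83 0.14 0 0 0.2 0" --pt "0.75 -0.84 0.14 0 0 0.2 0" --pt "0.74 -0.85 0.14 0 0 0.2 0" --pt "0.72 -0.86 0.14 0 0 0.2 0" --pt "0 0 0 0 0 0 0"

```text
time: 3.2
tool_pos: [708.4, -0.5, 147.3]
tcp_rot: [-180.0, 0.1, -3.5]
ft_force: [-0.6, 0.4, 0.3]
finger_gap: 0.1
grip_force: 0.0
```

```bash
python3 - <<'E'
from h import *
st()
plan(710,-4,107,-4.1)
t=snapshot('top')[:,:,::-1]; s=snapshot('side')[:,:,::-1]
im=np.zeros((300,800,3),np.uint8)
im[:,:400]=cv2.resize(t[130:220,260:380],(400,300),interpolation=cv2.INTER_CUBIC)
im[:,400:]=cv2.resize(s[120:210,240:360],(400,300),interpolation=cv2.INTER_CUBIC)
cv2.imwrite('pics/z1.png',im)
E
```

```text
t 3.2 pos [ 7.084e+02 -5.000e-01  1.473e+02] rot [-1.8e+02  1.0e-01 -3.5e+00] F [-0.6  0.4  0.3] gap 0.1 grip 0.0
[0.03, 0.06, 0.67, -0.0, 0.01, 0.06]
[0.03, 0.06, 0.67, -0.0, 0.01, 0.06]
```

View pics/z1.png

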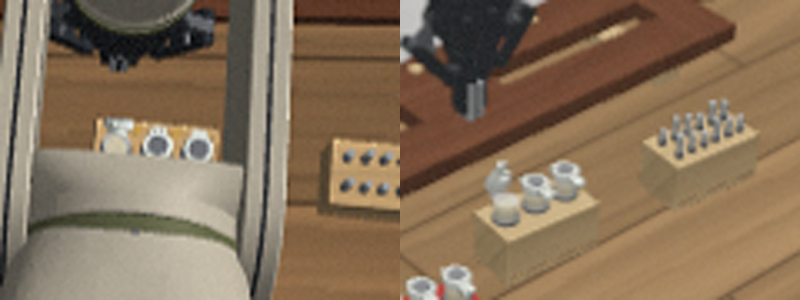

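The closed fingertips hang behind the open cap a, at about (120,62) in the left crop with cap a at (118,130). I'll descend, sweep forward and press.

Request:
apply_moves --pt "0.03 0.06 0.67 0 0 0.06 0" --pt "0.03 0.06 0.67 0 0 0.06 0" --pt "-0.6 0 0 0 0 0 0" --pt "-0.6 0 0 0 0 0 0" --pt "-0.6 0 0 0 0 0 0" --pt "-0.5 0 0 0 0 0 0" --pt "0 0 0 0 0 0 0" --pt "0 0 0.25 0 0 0 0"

```text
time: 4.3
tool_pos: [641.3, -1.7, 100.9]
tcp_rot: [180.0, -0.1, -4.3]
ft_force: [-0.9, 0.0, 1.4]
finger_gap: -0.1
grip_force: 0.5
```

Request:
apply_moves --pt "0 0 0.22 0 0 0 0" --pt "0 0 0.05 0 0 0 0" --pt "0 0 0.05 0 0 0 0" --pt "0 0 0 0 0 0 0"

```text
time: 4.8
tool_pos: [641.0, -1.2, 91.4]
tcp_rot: [-180.0, -0.0, -4.2]
ft_force: [-0.4, 0.2, -0.2]
finger_gap: -0.1
grip_force: 0.0
```

Request:
apply_moves --pt "0.1 0 0.05 0 0 0 0" --pt "0.1 0 0.04 0 0 0 0" --pt "0 0 0 0 0 0 0"

```text
time: 5.18
tool_pos: [647.2, -1.6, 90.8]
tcp_rot: [-180.0, -0.0, -4.2]
ft_force: [-8.9, 0.5, 13.4]
finger_gap: 0.2
grip_force: 7.2
```

Request:
apply_moves --pt "0 0 -0.9 0 0 0 0" --pt "0 0 -0.9 0 0 0 0.1" --pt "0 0 -0.3 0 0 0 0.235"

```text
time: 5.55
tool_pos: [648.3, -1.8, 154.2]
tcp_rot: [-180.0, -0.2, -4.2]
ft_force: [1.0, 0.6, 0.0]
finger_gap: 20.2
grip_force: 0.0
```

```bash
python3 - <<'E'
from h import *
st()
plan(578,320,140,31)
E
```

```text
t 5.55 pos [648.3  -1.8 154.2] rot [-180.    -0.2   -4.2] F [1.  0.6 0. ] gap 20.2 grip 0.0
[-0.28, -0.96, 0.04, 0.0, -0.0, -0.7]
[-0.23, -0.97, 0.04, 0.0, -0.0, -0.7]
[-0.18, -0.98, 0.04, 0.0, -0.0, -0.7]
[-0.12, -0.99, 0.04, 0.0, -0.0, -0.7]
[-0.07, -1.0, 0.04, 0.0, -0.0, -0.7]
[-0.01, -1.0, 0.04, 0.0, -0.0, -0.7]
[0.05, -1.0, 0.04, 0.0, -0.0, -0.7]
[0.1, -0.99, 0.04, 0.0, -0.0, -0.7]
[0.16, -0.99, 0.04, 0.0, -0.0, -0.7]
[0.21, -0.98, 0.04, 0.0, -0.0, -0.7]
[0.27, -0.96, 0.04, 0.0, -0.0, -0.7]
```

Request:
apply_moves --pt "-0.28 -0.96 0.04 0 0 -0.7 0.235" --pt "-0.23 -0.97 0.04 0 0 -0.7 0.235" --pt "-0.18 -0.98 0.04 0 0 -0.7 0.235" --pt "-0.12 -0.99 0.04 0 0 -0.7 0.235" --pt "-0.07 -1 0.04 0 0 -0.7 0.235" --pt "-0.01 -1 0.04 0 0 -0.7 0.235" --pt "0.05 -1 0.04 0 0 -0.7 0.235" --pt "0.1 -0.99 0.04 0 0 -0.7 0.235"

```text
time: 6.55
tool_pos: [594.8, 233.3, 141.0]
tcp_rot: [-180.0, 0.1, 21.5]
ft_force: [0.1, -0.2, -0.6]
finger_gap: 20.6
grip_force: 0.0
```

Request:
apply_moves --pt "0.16 -0.99 0.04 0 0 -0.7 0.235" --pt "0.21 -0.98 0.04 0 0 -0.7 0.235" --pt "0.27 -0.96 0.04 0 0 -0.7 0.235" --pt "0 0 0 0 0 0 0.235"

```text
time: 7.05
tool_pos: [575.1, 322.3, 137.3]
tcp_rot: [-180.0, 0.1, 31.2]
ft_force: [-0.1, 0.3, -0.4]
finger_gap: 19.9
grip_force: 0.0
```

```bash
python3 - <<'E'
from h import *
st()
plan(578,320,107,31)
t=snapshot('top')[:,:,::-1]; s=snapshot('side')[:,:,::-1]
im=np.zeros((300,800,3),np.uint8)
im[:,:400]=cv2.resize(t[180:255,138:238],(400,300),interpolation=cv2.INTER_CUBIC)
im[:,400:]=cv2.resize(s[195:285,165:285],(400,300),interpolation=cv2.INTER_CUBIC)
cv2.imwrite('pics/z2.png',im)
for n in('top','side'):
  for P in [(523,288,0),(523,288,50)]: print(n,proj(n,P))
E
```

```text
t 7.05 pos [575.1 322.3 137.3] rot [-1.80e+02  1.00e-01  3.12e+01] F [-0.1  0.3 -0.4] gap 19.9 grip 0.0
[0.02, 0.06, 0.5, -0.0, 0.01, 0.03]
[0.02, 0.06, 0.5, -0.0, 0.01, 0.03]
top [186.66522673 226.70936178]
top [182.93096481 224.57450132]
side [219.10988316 269.62971543]
side [217.96960254 255.74093065]
```

View pics/z2.png

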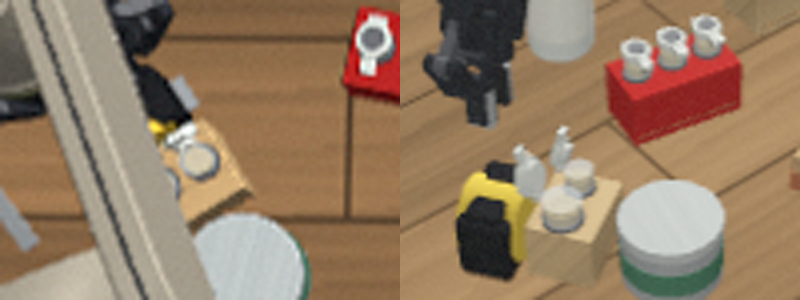

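The fingers are poised behind both open caps, at about (485,100) in the side crop. Now I'll sweep both caps shut together.

Request:
apply_moves --pt "0.02 0.06 0.5 0 0 0 0.235" --pt "0.02 0.06 0.5 0 0 0 0.235" --pt "-0.5 0 0 0 0 0 0.235" --pt "-0.5 0 0 0 0 0 0.235" --pt "-0.5 0 0 0 0 0 0.235" --pt "-0.5 0 0 0 0 0 0.235" --pt "-0.45 0 0 0 0 0 0.235" --pt "0 0 0 0 0 0 0.235"

```text
time: 8.15
tool_pos: [515.6, 278.9, 107.4]
tcp_rot: [180.0, 0.1, 31.0]
ft_force: [-0.1, -1.6, 0.4]
finger_gap: 20.0
grip_force: 0.6
```

Request:
apply_moves --pt "0 0 0.2 0 0 0 0.235" --pt "0 0 0.2 0 0 0 0.235" --pt "0 0 0.08 0 0 0 0.235" --pt "0 0 0 0 0 0 0.235"

```text
time: 8.65
tool_pos: [516.0, 280.2, 93.4]
tcp_rot: [-180.0, 0.0, 31.1]
ft_force: [0.5, 0.0, -0.4]
finger_gap: 20.1
grip_force: 0.0
```

Request:
apply_moves --pt "0 0 0.08 0 0 0 0.235" --pt "0 0 0.05 0 0 0 0.235" --pt "0 0 0 0 0 0 0.235"

```text
time: 9.02
tool_pos: [516.3, 280.3, 91.1]
tcp_rot: [-180.0, -0.0, 31.1]
ft_force: [-4.2, -2.1, 6.5]
finger_gap: 20.5
grip_force: 3.6
```

Request:
apply_moves --pt "0 0 0.03 0 0 0 0.235" --pt "0 0 0 0 0 0 0.235" --pt "0 0 -0.7 0 0 0 0.235" --pt "0 0 -0.9 0 0 0 1" --pt "0 0 -0.3 0 0 0 1"

```text
time: 9.65
tool_pos: [517.4, 280.6, 148.4]
tcp_rot: [180.0, -0.2, 31.1]
ft_force: [-0.5, -0.4, 0.6]
finger_gap: 55.7
grip_force: 0.0
```

```bash
python3 - <<'E'
from h import *
st()
t=snapshot('top')[:,:,::-1]; s=snapshot('side')[:,:,::-1]
im=np.zeros((600,800,3),np.uint8)
im[:,:400]=cv2.resize(s[215:290,185:235],(400,600),interpolation=cv2.INTER_CUBIC)
im[:300,400:]=cv2.resize(t[180:255,138:238],(400,300),interpolation=cv2.INTER_CUBIC)
im[300:,400:]=cv2.resize(s[130:220,240:360],(400,300),interpolation=cv2.INTER_CUBIC)
cv2.imwrite('pics/z3.png',im)
E
```

```text
t 9.65 pos [517.4 280.6 148.4] rot [180.   -0.2  31.1] F [-0.5 -0.4  0.6] gap 55.7 grip 0.0
```

View pics/z3.png

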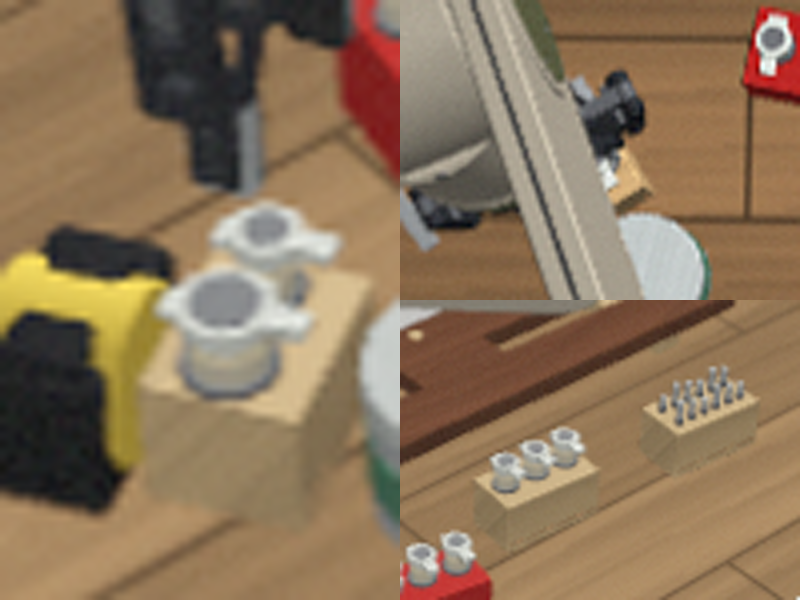

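All three caps now read as shut: loose block caps at (225,300) and (265,228) in the left crop, and cap a at (507,468). I'll re-check the block pose before grasping.

```bash
python3 - <<'E'
from h import *
A=lambda x,y:(185+x/8-.45,215+y/8-.45)
print(onz('side',A(224,298),77),onz('side',A(267,227),77))
for p in [(372,278),(298,415),(143,382)]: print(onz('side',A(*p),50))
plan(522.5,288,120,31)
E
```

```text
[519.40865919 304.96749824  77.        ] [536.77996512 276.33315344  77.        ]
[520.75882301 248.90821235  50.        ]
[486.82916243 302.44098864  50.        ]
[528.70673516 331.09737286  50.        ]
[0.29, -0.12, 0.91, 0.0, -0.03, 0.02]
```

Request:
apply_moves --pt "0.29 -0.1 0.5 0 0 0.02 1" --pt "0 0 0.7 0 0 0 1" --pt "0 0 0.3 0 0 0 1"

```text
time: 10.12
tool_pos: [519.9, 286.2, 97.0]
tcp_rot: [-180.0, 0.3, 31.0]
ft_force: [-0.5, 0.3, 0.1]
finger_gap: 85.1
grip_force: 0.0
```

```bash
python3 - <<'E'
from h import *
st()
plan(524,288.5,30,31)
E
```

```text
t 10.12 pos [519.9 286.2  97. ] rot [-180.     0.3   31. ] F [-0.5  0.3  0.1] gap 85.1 grip 0.0
[0.06, 0.0, 0.74, -0.0, 0.02, -0.0]
[0.05, 0.0, 0.74, -0.0, 0.02, -0.0]
[0.05, 0.0, 0.74, -0.0, 0.02, -0.0]
```

Request:
apply_moves --pt "0.06 0 0.5 0 0 0 1" --pt "0.05 0 0.5 0 0 0 1" --pt "0.05 0 0.5 0 0 0 1" --pt "0 0 0.4 0 0 0 1" --pt "0 0 0.33 0 0 0 1" --pt "0 0 0 0 0 0 1"

```text
time: 10.88
tool_pos: [525.5, 289.3, 33.4]
tcp_rot: [-180.0, 0.1, 31.0]
ft_force: [-1.0, 0.6, 0.4]
finger_gap: 85.2
grip_force: 0.0
```

Request:
apply_moves --pt "0 0 0 0 0 0 0.7" --pt "0 0 0 0 0 0 0.7" --pt "0 0 0 0 0 0 0.7" --grip_force 40

```text
time: 11.25
tool_pos: [526.9, 290.1, 35.4]
tcp_rot: [-180.0, -0.1, 31.0]
ft_force: [-0.3, 0.9, 4.0]
finger_gap: 67.0
grip_force: 48.4
```

Request:
apply_moves --pt "0 0 -0.4 0 0 0 0.7" --pt "0 0 -0.7 0 0 0 0.7" --pt "0 0 -0.9 0 0 0 0.7" --pt "0 0 -0.9 0 0 0 0.7" --pt "0 0 -0.5 0 0 0 0.7" --pt "0 0 0 0 0 0 0.7"

```text
time: 12.0
tool_pos: [527.2, 289.9, 138.3]
tcp_rot: [180.0, -0.2, 31.0]
ft_force: [1.5, -0.2, -6.1]
finger_gap: 67.3
grip_force: 47.7
```

```bash
python3 - <<'E'
from h import *
st()
plan(540,-112,133,-4.1)
E
```

```text
t 12.0 pos [527.2 289.9 138.3] rot [180.   -0.2  31. ] F [ 1.5 -0.2 -6.1] gap 67.3 grip 47.7
[-0.54, 0.98, 0.01, -0.0, -0.0, 0.64]
[-0.49, 1.0, 0.01, -0.0, -0.0, 0.64]
[-0.44, 1.03, 0.01, -0.0, -0.0, 0.64]
[-0.39, 1.05, 0.01, -0.0, -0.0, 0.64]
[-0.34, 1.07, 0.01, -0.0, -0.0, 0.64]
[-0.28, 1.08, 0.01, -0.0, -0.0, 0.64]
[-0.22, 1.09, 0.01, -0.0, -0.0, 0.64]
[-0.17, 1.1, 0.01, -0.0, -0.0, 0.64]
[-0.11, 1.11, 0.01, -0.0, -0.0, 0.64]
[-0.06, 1.12, 0.01, -0.0, -0.0, 0.64]
[0.0, 1.12, 0.01, -0.0, -0.0, 0.64]
[0.06, 1.12, 0.01, -0.0, -0.0, 0.64]
```

Request:
apply_moves --pt "-0.46 0.84 0 0 0 0.55 0.7" --pt "-0.43 0.86 0 0 0 0.55 0.7" --pt "-0.39 0.88 0 0 0 0.55 0.7" --pt "-0.35 0.89 0 0 0 0.55 0.7" --pt "-0.31 0.91 0 0 0 0.55 0.7" --pt "-0.27 0.92 0 0 0 0.55 0.7" --pt "-0.23 0.93 0 0 0 0.55 0.7" --pt "-0.19 0.94 0 0 0 0.55 0.7"

```text
time: 13.0
tool_pos: [533.1, 58.5, 134.8]
tcp_rot: [-180.0, 0.1, 10.7]
ft_force: [0.5, -0.2, -5.5]
finger_gap: 67.1
grip_force: 47.7
```

Request:
apply_moves --pt "-0.15 0.94 0 0 0 0.55 0.7" --pt "-0.1 0.95 0 0 0 0.55 0.7" --pt "-0.06 0.95 0 0 0 0.55 0.7" --pt "-0.02 0.96 0 0 0 0.55 0.7" --pt "0.02 0.96 0 0 0 0.55 0.7" --pt "0.06 0.96 0 0 0 0.55 0.7" --pt "0 0 0 0 0 0 0.7"

```text
time: 13.88
tool_pos: [539.3, -114.4, 134.9]
tcp_rot: [180.0, 0.1, -4.5]
ft_force: [-1.0, 0.1, -6.0]
finger_gap: 67.2
grip_force: 48.0
```

```bash
python3 - <<'E'
from h import *
st()
plan(540,-112,36,-4.1)
E
```

```text
t 13.88 pos [ 539.3 -114.4  134.9] rot [ 1.8e+02  1.0e-01 -4.5e+00] F [-1.   0.1 -6. ] gap 67.2 grip 48.0
[0.01, -0.02, 0.82, 0.0, 0.01, -0.02]
[0.01, -0.02, 0.82, 0.0, 0.01, -0.02]
[0.01, -0.02, 0.82, 0.0, 0.01, -0.02]
[0.01, -0.02, 0.82, 0.0, 0.01, -0.02]
```

Request:
apply_moves --pt "0 0 0.8 0 0 0.08 0.7" --pt "0 0 0.8 0 0 0 0.7" --pt "0 0 0.8 0 0 0 0.7" --pt "0 0 0.5 0 0 0 0.7" --pt "0 0 0.27 0 0 0 0.7" --pt "0 0 0.06 0 0 0 0.7" --pt "0 0 0 0 0 0 0.7"

```text
time: 14.75
tool_pos: [540.8, -112.8, 40.2]
tcp_rot: [180.0, -0.1, -4.7]
ft_force: [-0.0, -0.2, -6.5]
finger_gap: 67.5
grip_force: 47.9
```

Request:
apply_moves --pt "0 0 0.07 0 0 -0.12 0.7" --pt "0 0 0.07 0 0 0 0.7" --pt "0 0 0.03 0 0 0 0.7" --pt "0 0 0 0 0 0 0.7"

```text
time: 15.25
tool_pos: [540.6, -112.8, 35.4]
tcp_rot: [180.0, -0.0, -4.1]
ft_force: [-4.6, 0.9, 6.0]
finger_gap: 66.8
grip_force: 49.5
```

Request:
apply_moves --pt "0 0 0 0 0 0 1" --pt "0 0 0 0 0 0 1" --pt "0 0 -0.7 0 0 0 1" --pt "0 0 -0.9 0 0 0 1" --pt "0 0 -0.9 0 0 0 1" --pt "0 0 -0.5 0 0 -0.98 1" --pt "0 0 0 0 0 -0.98 1" --pt "0 0 0 0 0 -0.98 1"

```text
time: 16.25
tool_pos: [540.7, -112.8, 124.9]
tcp_rot: [180.0, -0.1, 9.5]
ft_force: [-0.8, -0.7, 0.1]
finger_gap: 85.6
grip_force: 0.0
```

Request:
apply_moves --pt "0 0 0 0 0 -0.98 1" --pt "0 0 0 0 0 -0.98 1" --pt "0 0 0 0 0 -0.98 1" --pt "0 0 0 0 0 -0.98 1" --pt "0 0 0 0 0 -0.98 1" --pt "0 0 0 0 0 -0.98 1" --pt "0 0 0 0 0 -0.98 1" --pt "0 0 0 0 0 -0.98 1"

```text
time: 17.25
tool_pos: [540.5, -112.7, 124.5]
tcp_rot: [180.0, -0.0, 45.4]
ft_force: [0.6, 0.6, 0.2]
finger_gap: 85.9
grip_force: 0.0
```

Request:
apply_moves --pt "0 0 0 0 0 -0.98 1" --pt "0 0 0 0 0 -0.98 1" --pt "0 0 0 0 0 -0.98 1" --pt "0 0 0 0 0 -0.98 1" --pt "0 0 0 0 0 -0.98 1" --pt "0 0 0 0 0 -0.98 1" --pt "0 0 0 0 0 -0.98 1" --pt "0 0 0 0 0 -0.98 1"

```text
time: 18.25
tool_pos: [540.5, -112.8, 124.5]
tcp_rot: [180.0, 0.0, 81.4]
ft_force: [0.3, -0.9, -0.4]
finger_gap: 85.5
grip_force: 0.0
```

Request:
apply_moves --pt "0 0 0 0 0 -0.98 1" --pt "0 0 0 0 0 0 1"

```text
time: 18.5
tool_pos: [540.4, -112.7, 124.5]
tcp_rot: [180.0, 0.0, 85.7]
ft_force: [0.0, -0.3, 0.2]
finger_gap: 85.1
grip_force: 0.0
```

```bash
python3 - <<'E'
from h import *
st()
plan(541,-113,36,85.9)
t=snapshot('top')[:,:,::-1]; s=snapshot('side')[:,:,::-1]
np.save('t1.npy',t);np.save('s1.npy',s)
im=np.zeros((600,800,3),np.uint8)
im[:,:400]=cv2.resize(t[150:270,290:370],(400,600),interpolation=cv2.INTER_CUBIC)
im[:,400:]=cv2.resize(s[150:270,285:365],(400,600),interpolation=cv2.INTER_CUBIC)
cv2.imwrite('pics/z4.png',im)
for n in('top','side'): print(proj(n,(541,-113,50)))
E
```

```text
t 18.5 pos [ 540.4 -112.7  124.5] rot [180.    0.   85.7] F [ 0.  -0.3  0.2] gap 85.1 grip 0.0
[-0.0, 0.01, 0.98, 0.0, 0.0, -0.02]
[-0.0, 0.01, 0.98, 0.0, 0.0, -0.02]
[-0.0, 0.01, 0.98, 0.0, 0.0, -0.02]
[335.95359593 219.11491434]
[327.50384818 189.9010012 ]
```

View pics/z4.png

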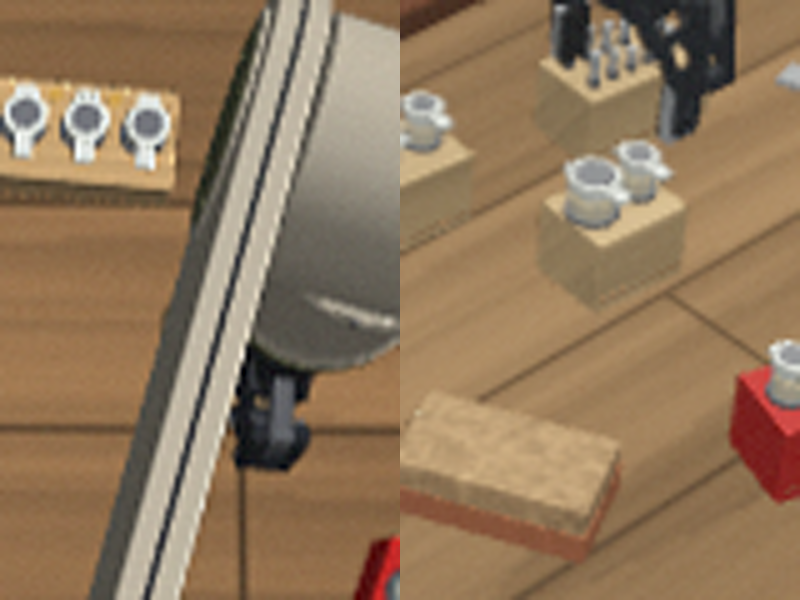

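The block stands upright in front of the gap with both caps shut and the open jaws straddle it front to back. It sits at (612,205) in the right crop, matching the predicted position. I'll grip it front to back.

Request:
apply_moves --pt "0 0.02 0.9 0 0 -0.02 1" --pt "0 0 0.9 0 0 -0.02 1" --pt "0 0 0.7 0 0 0 1" --pt "0 0 0.35 0 0 0 1" --pt "0 0 0.15 0 0 0 1" --pt "0 0 0 0 0 0 0.55" --grip_force 40

```text
time: 19.35
tool_pos: [541.2, -112.8, 34.8]
tcp_rot: [180.0, 0.0, 85.9]
ft_force: [0.9, 0.5, -0.8]
finger_gap: 70.0
grip_force: 0.0
```

Request:
apply_moves --pt "0 0 0 0 0 0 0.5" --pt "0 0 0 0 0 0 0.5" --pt "0 0 0 0 0 0 0.5"

```text
time: 19.73
tool_pos: [541.2, -112.9, 35.4]
tcp_rot: [180.0, 0.0, 85.9]
ft_force: [-3.2, 0.9, 6.2]
finger_gap: 53.5
grip_force: 44.8
```

```bash
python3 - <<'E'
from h import *
st(); print(sense()['wrist_torque'])
u=np.array([.9974,-.0715]);v=np.array([.0715,.9974])
T=np.array([656,-33.5]); t=T-(84+10)*v; print('target with 10 clearance',t)
plan(*t,60,85.9)
# refine tube block edges in t1: front/right edges by oak mask
E
```

```text
t 19.73 pos [ 541.2 -112.9   35.4] rot [180.    0.   85.9] F [-3.2  0.9  6.2] gap 53.5 grip 44.8
[ 0.13371101  0.82204886 -0.05616698]
target with 10 clearance [ 649.279  -127.2556]
[-0.05, 0.91, -0.2, 0.0, 0.0, -0.0]
[-0.05, 0.91, -0.2, 0.0, 0.0, -0.0]
[-0.05, 0.91, -0.2, 0.0, 0.0, -0.0]
[-0.05, 0.91, -0.2, 0.0, 0.0, -0.0]
```

Request:
apply_moves --pt "0 0 -0.3 0 0 0 0.5" --pt "-0.2 0.3 -0.3 0 0 0 0.5" --pt "0 0.8 0 0 0 0 0.5" --pt "0 0.8 0 0 0 0 0.5" --pt "0 0.8 0 0 0 0 0.5" --pt "0 0.6 0 0 0 0 0.5" --pt "0 0.34 0 0 0 0 0.5" --pt "0 0 0 0 0 0 0.5"

```text
time: 20.72
tool_pos: [649.8, -126.8, 52.3]
tcp_rot: [180.0, 0.0, 85.9]
ft_force: [0.0, -0.2, -6.3]
finger_gap: 53.5
grip_force: 44.3
```

```bash
python3 - <<'E'
from h import *
st()
plan(649.3,-127.2,36,85.9)
t=snapshot('top')[:,:,::-1]; s=snapshot('side')[:,:,::-1]
im=np.zeros((600,800,3),np.uint8)
im[:,:400]=cv2.resize(t[130:220,300:360],(400,600),interpolation=cv2.INTER_CUBIC)
im[:,400:]=cv2.resize(s[120:210,290:350],(400,600),interpolation=cv2.INTER_CUBIC)
cv2.imwrite('pics/z5.png',im)
E
```

```text
t 20.73 pos [ 649.8 -126.8   52.3] rot [180.    0.   85.9] F [ 0.  -0.2 -6.3] gap 53.5 grip 44.3
[-0.01, -0.01, 0.54, 0.0, 0.0, -0.0]
```

View pics/z5.png

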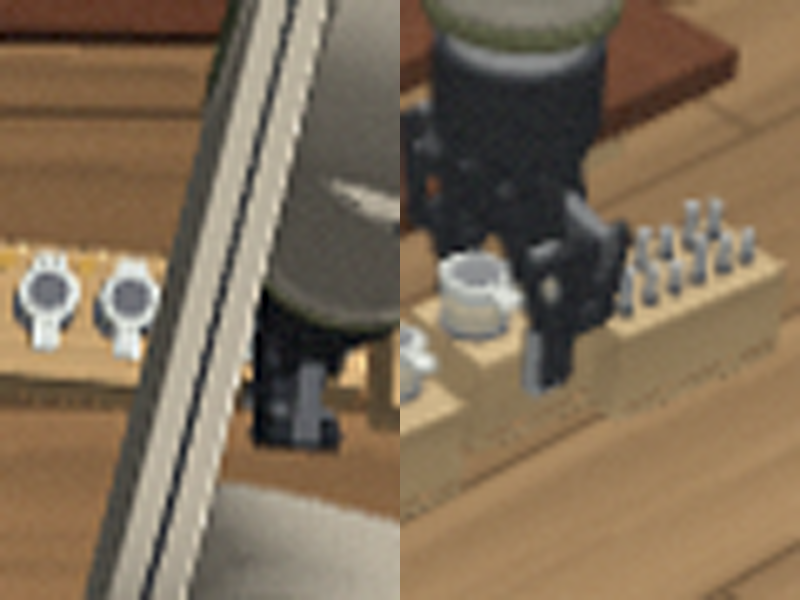

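The block hovers inside the gap, touching nothing (F is only its weight), with the front finger at (545,380). I'll set it down and then slide it toward the tube block.

Request:
apply_moves --pt "0 0 0.35 0 0 0 0.5" --pt "0 0 0.13 0 0 0 0.5" --pt "0 0 0.04 0 0 0 0.5" --pt "0 0 0 0 0 0 0.5"

```text
time: 21.32
tool_pos: [649.2, -126.5, 36.7]
tcp_rot: [-180.0, -0.0, 85.9]
ft_force: [0.1, -0.2, -6.5]
finger_gap: 53.4
grip_force: 44.2
```

Request:
apply_moves --pt "0.13 0 0 0 0 0 0.5" --pt "0.13 0 0 0 0 0 0.5" --pt "0 0 0 0 0 0 0.5"

```text
time: 21.7
tool_pos: [650.1, -118.3, 37.0]
tcp_rot: [180.0, 0.0, 85.9]
ft_force: [0.1, 0.7, -7.0]
finger_gap: 53.7
grip_force: 44.4
```

Request:
apply_moves --pt "0.05 0 0.02 0 0 0 0.5" --pt "0.05 0 0 0 0 0 0.5" --pt "0 0 0 0 0 0 0.5"

```text
time: 22.08
tool_pos: [650.1, -117.8, 36.6]
tcp_rot: [180.0, 0.1, 85.8]
ft_force: [-0.7, -8.5, -5.3]
finger_gap: 52.7
grip_force: 44.4
```

Request:
apply_moves --pt "0 0 0.05 0 0 0 0.5" --pt "0.02 0 0.03 0 0 0 0.5" --pt "0 0 0 0 0 0 0.5"

```text
time: 22.45
tool_pos: [650.5, -117.8, 35.5]
tcp_rot: [179.9, 0.2, 85.8]
ft_force: [-4.9, -9.2, 3.5]
finger_gap: 53.2
grip_force: 45.5
```

Request:
apply_moves --pt "0 0 0 0 0 0 0.9" --pt "0 0 0 0 0 0 0.9" --pt "0.4 0 -0.05 0 0 0 0.9" --pt "0.4 0 0 0 0 0 0.9" --pt "0.3 0 0 0 0 0 0.9" --pt "0 0 0 0 0 0 0.9" --grip_force 30

```text
time: 23.2
tool_pos: [652.5, -81.0, 35.2]
tcp_rot: [-180.0, -0.0, 86.0]
ft_force: [-0.2, -0.1, 0.2]
finger_gap: 76.5
grip_force: 0.0
```

Request:
apply_moves --pt "0 0 0 0 0 0 0.65" --pt "0 0 0 0 0 0 0.6" --pt "0 0 0 0 0 0 0.5" --pt "0 0 0 0 0 0 0.5"

```text
time: 23.7
tool_pos: [650.5, -82.3, 35.4]
tcp_rot: [-179.7, -0.0, 85.9]
ft_force: [-11.6, 2.3, 11.1]
finger_gap: 53.7
grip_force: 34.6
```

```bash
python3 -c "
from h import *
st();print(sense()['wrist_torque'])"
```

```text
t 23.7 pos [650.5 -82.3  35.4] rot [-179.7   -0.    85.9] F [-11.6   2.3  11.1] gap 53.7 grip 34.6
[0.34415302 1.76033672 0.06639989]
```

Request:
apply_moves --pt "0 0 0 0 0 0 0.9" --pt "0 0 0 0 0 0 0.9" --pt "-0.4 -0.06 0 0 0 0 0.9" --pt "-0.4 0 0 0 0 0 0.9" --pt "-0.4 0 0 0 0 0 0.9" --pt "0 0 0 0 0 0 0.9"

```text
time: 24.45
tool_pos: [648.1, -119.6, 35.3]
tcp_rot: [180.0, 0.0, 85.8]
ft_force: [-0.2, 0.0, -0.0]
finger_gap: 77.3
grip_force: 0.0
```

```bash
python3 - <<'E'
from h import *
st()
plan(648,-118,36,85.9)
t=snapshot('top')[:,:,::-1]; s=snapshot('side')[:,:,::-1]
im=np.zeros((600,800,3),np.uint8)
im[:,:400]=cv2.resize(t[130:220,300:360],(400,600),interpolation=cv2.INTER_CUBIC)
im[:,400:]=cv2.resize(s[130:205,290:340],(400,600),interpolation=cv2.INTER_CUBIC)
cv2.imwrite('pics/z6.png',im)
E
```

```text
t 24.45 pos [ 648.1 -119.6   35.3] rot [180.    0.   85.8] F [-0.2  0.  -0. ] gap 77.3 grip 0.0
[0.05, -0.01, -0.02, 0.0, 0.0, -0.02]
```

View pics/z6.png

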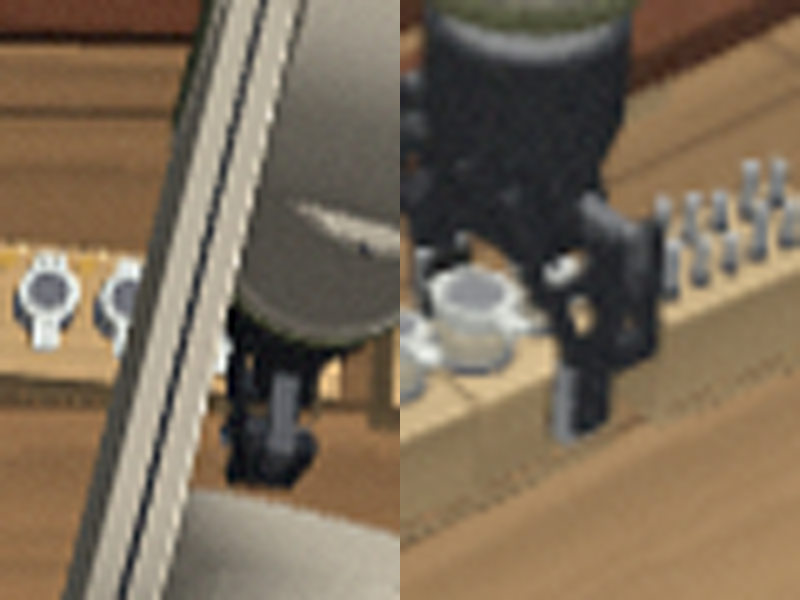

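In the side crop the front faces run in one line past the seam at (470,400). I'll regrip at the block's centre to square it and press it tight again.

Request:
apply_moves --pt "0 0 0 0 0 0 0.65" --pt "0 0 0 0 0 0 0.6" --pt "0 0 0 0 0 0 0.5" --pt "0 0 0 0 0 0 0.5"

```text
time: 25.05
tool_pos: [648.4, -117.7, 35.5]
tcp_rot: [180.0, -0.0, 85.9]
ft_force: [0.5, 1.5, 1.9]
finger_gap: 53.5
grip_force: 33.5
```

Request:
apply_moves --pt "0.05 0 0 0 0 0 0.5" --pt "0.05 0 0 0 0 0 0.5" --pt "0 0 0 0 0 0 0.5"

```text
time: 25.42
tool_pos: [648.4, -117.3, 35.6]
tcp_rot: [180.0, 0.2, 85.8]
ft_force: [-0.1, -10.1, 0.8]
finger_gap: 53.6
grip_force: 33.0
```

Request:
apply_moves --pt "0 0 0 0 0 0 1" --pt "0 0 0 0 0 0 1" --pt "0 0 -0.7 0 0 0 1" --pt "0 0 -0.9 0 0 0 1" --pt "0 0 -0.9 0 0 0 1" --pt "0 0 -0.5 0 0 0.98 1" --pt "0 0 0 0 0 0.98 1" --pt "0 0 0 0 0 0.98 1"

```text
time: 26.42
tool_pos: [649.1, -114.9, 127.8]
tcp_rot: [179.9, -0.0, 72.3]
ft_force: [0.2, 0.2, 0.1]
finger_gap: 85.2
grip_force: 0.0
```

Request:
apply_moves --pt "0 0 0 0 0 0.98 0.5" --pt "0 0 0 0 0 0.98 0.21" --pt "0 0 0 0 0 0.98 0.21" --pt "0 0 0 0 0 0.98 0.21" --pt "0 0 0 0 0 0.98 0.21" --pt "0 0 0 0 0 0.98 0.21" --pt "0 0 0 0 0 0.98 0.21" --pt "0 0 0 0 0 0.98 0.21"

```text
time: 27.42
tool_pos: [648.9, -114.9, 127.2]
tcp_rot: [179.9, -0.1, 36.3]
ft_force: [-1.0, -0.3, 0.1]
finger_gap: 18.0
grip_force: 0.0
```

Request:
apply_moves --pt "0 0 0 0 0 0.98 0.21" --pt "0 0 0 0 0 0.98 0.21" --pt "0 0 0 0 0 0.98 0.21" --pt "0 0 0 0 0 0.98 0.21" --pt "0 0 0 0 0 0.98 0.21" --pt "0 0 0 0 0 0.98 0.21" --pt "0 0 0 0 0 0.98 0.21" --pt "0 0 0 0 0 0.98 0.21"

```text
time: 28.42
tool_pos: [648.9, -114.9, 127.2]
tcp_rot: [180.0, -0.1, 0.4]
ft_force: [0.4, -0.5, 0.7]
finger_gap: 18.0
grip_force: 0.0
```

Request:
apply_moves --pt "0 0 0 0 0 0.98 0.21" --pt "0 0 0 0 0 0 0.21"

```text
time: 28.68
tool_pos: [648.8, -115.0, 126.9]
tcp_rot: [180.0, -0.1, -3.9]
ft_force: [0.9, 0.7, -0.3]
finger_gap: 18.0
grip_force: 0.0
```

```bash
python3 - <<'E'
from h import *
st()
plan(621.6,-99.6,110,-4.1)
E
```

```text
t 28.68 pos [ 648.8 -115.   126.9] rot [ 1.8e+02 -1.0e-01 -3.9e+00] F [ 0.9  0.7 -0.3] gap 18.0 grip 0.0
[-0.94, -0.45, 0.56, 0.0, -0.02, 0.04]
```

Request:
apply_moves --pt "-0.47 -0.22 0.28 0 0 0.04 0.21" --pt "-0.47 -0.22 0.28 0 0 0 0.21" --pt "0 0 0 0 0 0 0.21"

```text
time: 29.05
tool_pos: [620.3, -99.3, 108.4]
tcp_rot: [-180.0, 0.1, -4.0]
ft_force: [-0.6, -0.5, 1.3]
finger_gap: 17.6
grip_force: 0.0
```

```bash
python3 - <<'E'
from h import *
st()
plan(621.6,-99.7,80,-4.1)
E
```

```text
t 29.05 pos [620.3 -99.3 108.4] rot [-1.8e+02  1.0e-01 -4.0e+00] F [-0.6 -0.5  1.3] gap 17.6 grip 0.0
[0.05, 0.01, 0.95, -0.0, 0.02, 0.02]
```

Request:
apply_moves --pt "0.04 0.01 0.4 0 0 0 0.21" --pt "0 0 0.3 0 0 0 0.21" --pt "0 0 0.25 0 0 0 0.21" --pt "0 0 0 0 0 0 0.21" --grip_force 20

```text
time: 29.55
tool_pos: [621.6, -100.2, 78.7]
tcp_rot: [-180.0, 0.1, -4.1]
ft_force: [-0.1, 0.1, -0.2]
finger_gap: 18.0
grip_force: 0.0
```

Request:
apply_moves --pt "0 0 0 0 0 0 0.16" --pt "0 0 0 0 0 0 0.1" --pt "0 0 0 0 0 0 0.08"

```text
time: 29.92
tool_pos: [622.6, -100.4, 80.4]
tcp_rot: [180.0, -0.0, -4.1]
ft_force: [0.4, -0.7, 1.2]
finger_gap: 8.8
grip_force: 19.6
```

Request:
apply_moves --pt "0.03 0 -0.28 0 0 0 0.08" --pt "0.09 0 -0.27 0 0 0 0.08" --pt "0 0 0 0 0 0 0.08"

```text
time: 30.3
tool_pos: [626.9, -100.7, 97.8]
tcp_rot: [180.0, -0.1, -4.1]
ft_force: [0.9, -0.5, -2.5]
finger_gap: 8.9
grip_force: 20.0
```

Request:
apply_moves --pt "0.12 0 -0.24 0 0 0 0.08" --pt "0.13 0 -0.16 0 0 0 0.08" --pt "0 0 0 0 0 0 0.08"

```text
time: 30.68
tool_pos: [634.0, -101.1, 109.1]
tcp_rot: [180.0, -0.1, -4.1]
ft_force: [-0.5, -0.1, -2.2]
finger_gap: 8.3
grip_force: 19.7
```

Request:
apply_moves --pt "0 0 0 0 0 0 0.21" --pt "0 0 0 0 0 0 0.21" --pt "-0.6 0 0 0 0 0 0.21" --pt "-0.6 0 0 0 0 0 0" --pt "0 0 0 0 0 0 0"

```text
time: 31.3
tool_pos: [596.8, -98.4, 108.5]
tcp_rot: [-180.0, 0.0, -4.1]
ft_force: [0.0, 1.3, 0.5]
finger_gap: -0.2
grip_force: 0.0
```

```bash
python3 - <<'E'
from h import *
st()
s=snapshot('side')
# white cap mask near predicted tab tip for several angles
u=np.array([.9974,-.0715,0]);v=np.array([.0715,.9974,0]);C=np.array([648.4,-117.8,0])
hsv=cv2.cvtColor(s,cv2.COLOR_RGB2HSV); m=(hsv[...,1]<40)&(hsv[...,2]>170)
for a in (0,15,30,45,60,75,90,105):
    r=np.radians(a); P=[C+u*(19-L*np.cos(r))+v*16+[0,0,70+L*np.sin(r)] for L in (34,38,42)]
    print(a,[(int(m[tuple(np.round(proj('side',p)[::-1]).astype(int))]),s[tuple(np.round(proj('side',p)[::-1]).astype(int))].tolist()) for p in P])
E
```

```text
t 31.3 pos [596.8 -98.4 108.5] rot [-180.     0.    -4.1] F [0.  1.3 0.5] gap -0.2 grip 0.0
0 [(0, [160, 152, 134]), (0, [194, 172, 135]), (0, [200, 177, 137])]
15 [(1, [196, 194, 184]), (0, [149, 150, 146]), (0, [149, 150, 146])]
30 [(0, [187, 173, 154]), (0, [200, 178, 139]), (0, [184, 167, 137])]
45 [(1, [181, 183, 176]), (1, [177, 169, 156]), (0, [151, 144, 132])]
60 [(0, [127, 101, 73]), (0, [127, 101, 73]), (0, [109, 88, 65])]
75 [(0, [147, 116, 82]), (0, [144, 114, 82]), (0, [49, 46, 41])]
90 [(0, [159, 128, 92]), (0, [152, 121, 88]), (0, [113, 92, 71])]
105 [(0, [156, 125, 88]), (0, [146, 115, 83]), (0, [98, 72, 53])]
```

The colour samples put the tab at about 45°. Now I'll push it up from the front with closed fingers.

Request:
apply_moves --pt "0 0 0.27 0 0 0 0" --pt "0.4 0 0 0 0 0 0" --pt "0.4 0 0 0 0 0 0" --pt "0.4 0 0 0 0 0 0" --pt "0.4 0 0 0 0 0 0" --pt "0.4 0 0 0 0 0 0" --pt "0.4 0 0 0 0 0 0" --pt "0 0 0 0 0 0 0"

```text
time: 32.35
tool_pos: [670.1, -103.7, 100.2]
tcp_rot: [-180.0, 0.0, -4.1]
ft_force: [-1.2, 0.2, 2.2]
finger_gap: -0.4
grip_force: 1.3
```

```bash
python3 - <<'E'
from h import *
st()
u=np.array([.9974,-.0715]);v=np.array([.0715,.9974])
p=sense()['tool_pos'][:2]-[648.4,-117.8]; print(p@u,p@v)
E
```

```text
t 32.35 pos [ 670.1 -103.7  100.2] rot [-180.     0.    -4.1] F [-1.2  0.2  2.2] gap -0.4 grip 1.3
20.672862948322933 15.616402521099477
```

Request:
apply_moves --pt "0.15 0 0 0 0 0 0" --pt "0 0 0 0 0 0 0" --pt "-0.9 0 0 0 0 0 0" --pt "-0.9 0 0 0 0 0 0" --pt "-0.9 0 -0.5 0 0 0 0" --pt "-0.5 0.9 -0.9 0 0 0 0" --pt "0 0.9 -0.9 0 0 0 0" --pt "0 0.9 -0.9 0 0 0 0"

```text
time: 33.35
tool_pos: [572.0, -178.6, 197.8]
tcp_rot: [180.0, -0.1, -4.1]
ft_force: [0.5, -0.2, -0.1]
finger_gap: 0.0
grip_force: 0.0
```

Request:
apply_moves --pt "0 1 0 0 0 0 0" --pt "0 1 0 0 0 0 0" --pt "0 1 0 0 0 0 0" --pt "0 1 0 0 0 0 0" --pt "0 1 0 0 0 0 0" --pt "0 1 0 0 0 0 0" --pt "0 1 0 0 0 0 0" --pt "0 0 0 0 0 0 0"

```text
time: 34.35
tool_pos: [556.4, -389.4, 196.4]
tcp_rot: [180.0, -0.0, -4.3]
ft_force: [-0.3, 0.6, 0.1]
finger_gap: -0.3
grip_force: 0.0
```

```bash
python3 - <<'E'
from h import *
st()
t=snapshot('top')[:,:,::-1]; s=snapshot('side')[:,:,::-1]
np.save('t2.npy',t);np.save('s2.npy',s)
im=np.zeros((600,800,3),np.uint8)
im[:300,:]=cv2.resize(t[150:192,285:397],(800,300),interpolation=cv2.INTER_CUBIC)
im[300:,:400]=cv2.resize(s[140:203,266:350],(400,300),interpolation=cv2.INTER_CUBIC)
im[300:,400:]=cv2.resize(s[150:285,165:345],(400,300),interpolation=cv2.INTER_CUBIC)
cv2.imwrite('pics/z7.png',im)
E
```

```text
t 34.35 pos [ 556.4 -389.4  196.4] rot [180.   -0.   -4.3] F [-0.3  0.6  0.1] gap -0.3 grip 0.0
```

View pics/z7.png

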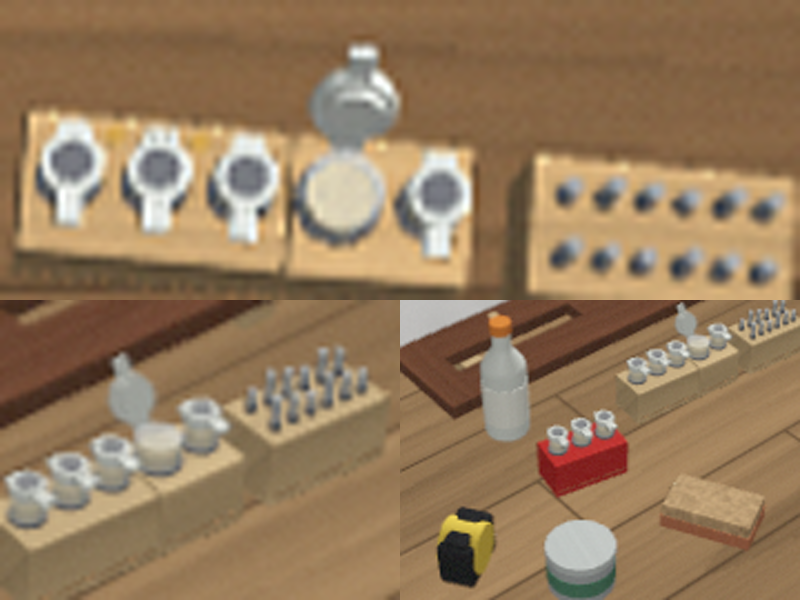

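The final picture shows the fat cap open past upright at (355,90), all other caps shut and the tape and tin in place. Now a sub-pixel check of the front/back edge alignment and the seam.

```bash
python3 - <<'E'
from h import *
t=np.load('t2.npy').astype(float)
t=cv2.cvtColor(t.astype(np.uint8),cv2.COLOR_BGR2GRAY).astype(float)
def edge(x0,x1,f):
    P=[]
    for c in range(x0,x1):
        xc=c; y=f(c); r=np.arange(int(y)-4,int(y)+5); g=np.abs(np.diff(t[r,c])); k=g.argmax(); 
        w=g[max(0,k-1):k+2]; yy=r[0]+max(0,k-1)+(w*np.arange(len(w))).sum()/w.sum()+.5
        P.append(onz('top',(c,yy),50)[:2])
    P=np.array(P); a,b=np.polyfit(P[:,1],P[:,0],1,w=None); res=P[:,0]-np.polyval((a,b),P[:,1])
    q=abs(res)<2; a,b=np.polyfit(P[q,1],P[q,0],1); return np.degrees(np.arctan(a)),np.polyval((a,b),-83),res.std().round(2),q.sum()
f=lambda c:150+(245+(c*7.14-285*7.14-17)*.1)/7.14
for n,a,b in(('tube front',289,323),('loose front',327,350)): print(n,edge(a,b,f))
# seam profile, brightness along rows
for row in (175,180,183): print(t[row,318:334].astype(int))
E
```

```text
tube front (np.float64(4.817446151466191), np.float64(624.7129178873739), np.float64(1.98), np.int64(33))
loose front (np.float64(3.5360509821912656), np.float64(624.3437859772591), np.float64(0.36), np.int64(23))
[120 121 123 116 172 237 159 105 151 116 211 211 208 211 210 204]
[233 232 234 117 157 175 188  87 157  85  98 197 207 212 212 208]
[179 189 235 166 175 173 157 121 191 189 147 124 120  89  95 108]
```

```bash
python3 -c "
from bench import hand_in
print(hand_in())"
```

```text
the job is handed in; nothing more can be done
None
```

I handed the job in at about 34 s of the 72 s allowed; the verdict isn't shown. All three open caps were pressed shut, the loose block's before it was moved. The loose block stands in the gap, pressed against the three-vial block, with its front face within about 0.4 mm at the seam. Its fat cap is open past upright, every other cap is shut, and nothing else looked moved in the last picture.

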